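# Press the curved row of coffee capsules home

## Task

The six coffee capsules in the wooden caddy stand proud of their holes: follow the curved row with your closed fingertips, starting at the end next to the glass jar, and press each one gently down in turn until its lid sits on the wood. Grip and lift nothing, keep the caddy where it is, and leave the spare capsules, the milk pod and everything else around alone.

Things in the scene. Friction and masses are not known exactly. Their poses are not given: they have to be found in the camera images.
- caddy: loose dark wooden block, 150 (x) x 330 (y) x 45 mm high, 1.3 kg, with six alike aluminium capsules in a curved row of holes in its top. Origin: centre of its underside, z up, y along its length; -x side towards the robot, within 0.4 rad. In its frame capsules 0 to 5 stand at y = 125, 75, 25, -25, -75, -125 and x = -30, 8, 28, 28, 8, -30 mm.
- cap0 (a joint): how far capsule 0 of the row is pushed down, in m: 0 is fully up, 0.011 is fully home, its lid down on the wood. It starts between 0 and 0.004. It slides straight down under about 3 N and stays where it is left. Home, its sprung seat gives a further 1 mm per 4 N, up to 4 mm, then stops hard, and lifts it back; it counts as home above 0.0085.
- cap0_top (a point): centre of the top face of capsule 0 (the +y end of the row): a flat round lid 37 mm across and 5 mm thick, edge sloped. Its top is 61 mm above the table when the joint reads 0 and 50 mm when home, 5 mm above the wood. Neighbours are 51 to 63 mm apart, centre to centre.
- cap1 (a joint): how far capsule 1 of the row is pushed down, in m: 0 is fully up, 0.011 is fully home, its lid down on the wood. It starts between 0 and 0.004. It slides straight down under about 3 N and stays where it is left. Home, its sprung seat gives a further 1 mm per 4 N, up to 4 mm, then stops hard, and lifts it back; it counts as home above 0.0085.
- cap1_top (a point): centre of the top face of capsule 1: a flat round lid 37 mm across and 5 mm thick, edge sloped. Its top is 61 mm above the table when the joint reads 0 and 50 mm when home, 5 mm above the wood. Neighbours are 51 to 63 mm apart, centre to centre.
- cap2 (a joint): how far capsule 2 of the row is pushed down, in m: 0 is fully up, 0.011 is fully home, its lid down on the wood. It starts between 0 and 0.004. It slides straight down under about 3 N and stays where it is left. Home, its sprung seat gives a further 1 mm per 4 N, up to 4 mm, then stops hard, and lifts it back; it counts as home above 0.0085.
- cap2_top (a point): centre of the top face of capsule 2: a flat round lid 37 mm across and 5 mm thick, edge sloped. Its top is 61 mm above the table when the joint reads 0 and 50 mm when home, 5 mm above the wood. Neighbours are 51 to 63 mm apart, centre to centre.
- cap3 (a joint): how far capsule 3 of the row is pushed down, in m: 0 is fully up, 0.011 is fully home, its lid down on the wood. It starts between 0 and 0.004. It slides straight down under about 3 N and stays where it is left. Home, its sprung seat gives a further 1 mm per 4 N, up to 4 mm, then stops hard, and lifts it back; it counts as home above 0.0085.
- cap3_top (a point): centre of the top face of capsule 3: a flat round lid 37 mm across and 5 mm thick, edge sloped. Its top is 61 mm above the table when the joint reads 0 and 50 mm when home, 5 mm above the wood. Neighbours are 51 to 63 mm apart, centre to centre.
- cap4 (a joint): how far capsule 4 of the row is pushed down, in m: 0 is fully up, 0.011 is fully home, its lid down on the wood. It starts between 0 and 0.004. It slides straight down under about 3 N and stays where it is left. Home, its sprung seat gives a further 1 mm per 4 N, up to 4 mm, then stops hard, and lifts it back; it counts as home above 0.0085.
- cap4_top (a point): centre of the top face of capsule 4: a flat round lid 37 mm across and 5 mm thick, edge sloped. Its top is 61 mm above the table when the joint reads 0 and 50 mm when home, 5 mm above the wood. Neighbours are 51 to 63 mm apart, centre to centre.
- cap5 (a joint): how far capsule 5 of the row is pushed down, in m: 0 is fully up, 0.011 is fully home, its lid down on the wood. It starts between 0 and 0.004. It slides straight down under about 3 N and stays where it is left. Home, its sprung seat gives a further 1 mm per 4 N, up to 4 mm, then stops hard, and lifts it back; it counts as home above 0.0085.
- cap5_top (a point): centre of the top face of capsule 5 (the -y end of the row): a flat round lid 37 mm across and 5 mm thick, edge sloped. Its top is 61 mm above the table when the joint reads 0 and 50 mm when home, 5 mm above the wood. Neighbours are 51 to 63 mm apart, centre to centre.
- jar: glass jar with a steel lid, 90 mm diameter, 120 mm high, 0.5 kg, on the table beyond one end of the caddy (either end); it marks the end where the row begins. Origin at the centre of its underside. Leave alone.
- cup: open white cup without handle, 84 mm across the rim, 70 mm high, on the table beyond the other end of the caddy. Origin at the centre of its underside. Leave alone.
- spare0: spare aluminium capsule standing loose on top of the caddy on the robot side of the row, near the middle, narrow end up: 37 mm rim, 29 mm high. Not part of the row. Origin at the centre of its underside. Leave alone.
- spare1: spare aluminium capsule standing loose on top of the caddy by the far corner at the +y end, narrow end up: 37 mm rim, 29 mm high. Not part of the row. Origin at the centre of its underside. Leave alone.
- pod: white milk pod standing loose on top of the caddy on the robot side of the row, 39 mm wide lid, 22 mm high. Origin at the centre of its underside. Leave alone.
- spoon: steel teaspoon 140 mm long lying on the table beyond the caddy, roughly along the caddy's length. Origin on its underside. Leave alone.
- sachets: white ceramic open holder 70 x 90 x 50 mm high with paper sachets standing in it to 81 mm, on the table beyond the caddy. Origin at the centre of its underside. Leave alone.
- milk: steel canister 60 mm diameter, 90 mm high, on the table beyond the caddy. Origin at the centre of its underside. Leave alone.

How it is judged:
On the way, in this order (a step that is already met when the one before it is completed fails the run):
1. the first capsule of the row, counted from the jar's end, is pressed home (((y of jar in the frame of caddy above 0 m and value of joint cap0 above 0.0085 m) or (y of jar in the frame of caddy below 0 m and value of joint cap5 above 0.0085 m))), for 0.1 s.
2. the second capsule of the row, counted from the jar's end, is pressed home (((y of jar in the frame of caddy above 0 m and value of joint cap1 above 0.0085 m) or (y of jar in the frame of caddy below 0 m and value of joint cap4 above 0.0085 m))), for 0.1 s.
3. the third capsule of the row, counted from the jar's end, is pressed home (((y of jar in the frame of caddy above 0 m and value of joint cap2 above 0.0085 m) or (y of jar in the frame of caddy below 0 m and value of joint cap3 above 0.0085 m))), for 0.1 s.
4. the fourth capsule of the row, counted from the jar's end, is pressed home (((y of jar in the frame of caddy above 0 m and value of joint cap3 above 0.0085 m) or (y of jar in the frame of caddy below 0 m and value of joint cap2 above 0.0085 m))), for 0.1 s.
5. the fifth capsule of the row, counted from the jar's end, is pressed home (((y of jar in the frame of caddy above 0 m and value of joint cap4 above 0.0085 m) or (y of jar in the frame of caddy below 0 m and value of joint cap1 above 0.0085 m))), for 0.1 s.
6. the sixth capsule of the row, counted from the jar's end, is pressed home (((y of jar in the frame of caddy above 0 m and value of joint cap5 above 0.0085 m) or (y of jar in the frame of caddy below 0 m and value of joint cap0 above 0.0085 m))), for 0.1 s.
At the end, for the whole second after the job is handed in: All six capsules of the row are home (lid within 2.5 mm of the wood), having been pressed in order from the jar's end; the caddy and every bystander are within 20 mm of where they began, upright, the caddy flat on the table (value of joint each of cap0, cap1, cap2, cap3, cap4, cap5 above 0.0085 m and distance of each of caddy, jar, cup, spare0, spare1, pod, spoon, sachets, milk from where it was at the start of the episode below 0.02 m and height (world z) of caddy below 0.008 m and angle between caddy's own z axis and vertical below 0.05 rad and linear speed of caddy below 0.02 m/s); the robot touches nothing.
It fails at once if a spare capsule or the milk pod is pushed or lifted more than 20 mm from its place, or tipped (distance of any of spare0, spare1, pod from where it was at the start of the episode above 0.02 m or angle between any of spare0, spare1, pod's own z axis and vertical above 0.5 rad).
It fails at once if the jar, cup, teaspoon, sachet holder or canister is pushed or lifted more than 20 mm from its place, or tipped (distance of any of jar, cup, spoon, sachets, milk from where it was at the start of the episode above 0.02 m or angle between any of jar, cup, spoon, sachets, milk's own z axis and vertical above 0.5 rad).
It fails at once if the caddy is shifted more than 20 mm or lifted off the table (distance of caddy from where it was at the start of the episode above 0.02 m or height (world z) of caddy above 0.008 m).
It fails at once if the fingers press on the caddy or its capsules with more than 30 N (contact force between the fingers and caddy above 30 N).
It also fails if it takes over 53 s, if anything falls off the work surface, if the arm or the gripper's body presses on something with over 40 N, if the wrist force passes 120 N, or if a joint passes its speed limit or range.

## Robot

A 6-joint arm with a two-finger parallel gripper is mounted at the origin on the work surface. World frame = base frame: x ahead of the robot, y to its left, z up, the work surface at z = 0. Lengths are in m, angles in rad, forces in N, time in s.
With the tool pointing down it reaches from about 0.35 to 0.775 m from the base axis. Payload 5.5 kg.
Tool frame: the origin (TCP) lies midway between the tips of the shut fingers; the grasp point (between the pads) lies 19 mm behind it; z points along the fingers, y is the line along which they close (so a half turn about z gives the same grasp; the last joint's range is limited). The gripper opens to 85 mm and grips with 20 to 120 N. Pads are 22 mm wide; open, the fingers measure 114 mm over their backs; the gripper's body (76 mm by 85 mm) begins 54 mm behind the grasp point. The pads swing forward as they close: fully open they stand 13 mm farther back than shut.
Start: joints at [1.17, 0.313, 0.046, 1.304, 0, 1.431], TCP at [0.148, 0.556, 0.231] pointing down, gripper open.
Joint ranges: [-2.76, 2.76], [-0.86, 1.69], [-1.03, 1.26], [-2.2, 2.34], [-1.47, 1.5], [-3.14, 3.14]. Speed limits (rad/s): [2.57, 2.57, 3.14, 3.14, 3.14, 3.14].

## Interface

Orientations are given as a unit quaternion [w, x, y, z].
In Python, from workcell import get_state, read_camera, camera_info, hand_in, recognise gives the robot as it stands.
- The arm moves only by the tool arm_command, never from a script. Its argument "moves" is one flat list of numbers, 7 for each row, row after row: the opening, from -1 (shut) to 1 (fully open), then the shift along the tool's x, y, z in mm, then the turn, a rotation vector about the tool's x, y, z in rad. A call has 1 to 8 rows; each row shifts and turns the commanded pose from where the row before left it, along the tool's axes as they then stand; what a row does not reach is not made up. A row lasts 1/8 s, in which the tool goes at most 62.5 mm and 10.7 degrees, less where a joint would pass 70% of its speed; a pose out of reach is approached as far as the arm can. A call with a gripper value outside its range is refused whole. The fingers move at their own pace and stop on an object; "newtons" is the grip in N (left out, the last holds). Time passes only in rows, so rows that do not move let the fingers close. It gives the time, the measured TCP pose, the force, the opening and the grip force at its end, in the units of the state.
- get_state(): the state, without advancing time (a new reading comes with each control period).
- read_camera(name): name is "side" or "top"; returns (picture, depth): 480x640x3 uint8, blue, green, red; 480x640 float32, m along the optical axis (not along the pixel's ray), 0 where there is no reading.
- camera_info(name): a dict with "fovy" (degrees; the focal length in pixels is half the picture's height over the tangent of half this angle, whatever the lens; pixels are square), "cx", "cy" (the principal point, pixels), "eye" and "orientation" of the camera in the world. Camera axes: x right, y down, z forward; pixel columns grow to the right and rows downward; lengths in m; the calibration is good to about 2 mm. A picture is of the moment at which its call begins. camera_info takes no time and is no camera call.
- hand_in(): hands the job in; it is judged then, once.
Trained networks look in the newest picture that a camera, given by its name, has taken for a name from the list of things; names that differ only in an ending like _2 or _b are one class to them, and where a whole thing is asked for, a point or a joint stands for the part that bears it (a point fixed in the world has none). Each returns a list of dicts, best first, with "confidence" (0 to 1); they miss things now and then, are a little off and sometimes report something else, mostly with a low value. They report only what shows in the picture. A call takes as long as a camera call.
- recognise(camera, label): "point" ([column, row] in pixels, amid what is visible of it).
The state is a dict: "clock": time; "joint_pos": joint angles; "qvel": joint speeds; "tau": joint torques, N m; "tcp_pos": TCP position; "orientation": TCP orientation; "wrist_force": force on the tool from outside, world axes, zero at the start; "ft_torque": the same for the moment, N m; "finger_gap": finger opening in m; "grip_force": force on a finger pad.
Only numpy, scipy, OpenCV 4.12 (cv2) and the standard library are available. Lean on these libraries where they do the work, as an engineer would, in place of code of your own. Each camera call takes 0.05 s, during which the arm holds its last target. There are 200 camera calls.

## Working session

There is one attempt and no reset: what is moved stays moved. The work goes in short steps, Python scripts to look and compute and a tool call to move; the robot and the scene stay as the last step left them, time stands still between calls to the robot, and variables do not carry over. Pictures are saved under pics/ and viewed, at most 10 in all, crops included, and the job is handed in when it is done.

Besides the shell and the picture viewer there is one more tool, called in YAML: its name, and indented under it one key for each argument. arm_command: Moves the arm, as the interface text tells. Its arguments: {"type":"object","properties":{"moves":{"type":"array"},"newtons":{"type":"number"}},"required":["moves"]}

```bash
mkdir -p pics; cat > h.py <<'E'
import numpy as np, cv2
from scipy.spatial.transform import Rotation as R
from workcell import *
def cam(n):
    i=camera_info(n); f=240/np.tan(np.radians(i["fovy"])/2); q=np.array(i["orientation"])
    return i,f,R.from_quat(q[[1,2,3,0]]).as_matrix(),np.array(i["eye"])
def cloud(n,d):
    i,f,M,e=cam(n); v,u=np.mgrid[:480,:640]
    return np.stack([(u-i["cx"])/f*d,(v-i["cy"])/f*d,d],-1)@M.T+e
def proj(n,P):
    i,f,M,e=cam(n); c=(np.asarray(P)-e)@M
    return np.stack([c[...,0]/c[...,2]*f+i["cx"],c[...,1]/c[...,2]*f+i["cy"]],-1)
E
python3 - <<'E'
from h import *
for n in("top","side"):
    p,d=read_camera(n); cv2.imwrite(f"pics/{n}0.png",p); np.save(n+"_d.npy",d); np.save(n+"_p.npy",p)
    X=cloud(n,d); print(n,camera_info(n))
    for l in("jar","cup","cap0_top","spare0","spare1","pod","caddy"):
        for r in recognise(n,l)[:7]:
            u,v=np.round(r["point"]).astype(int); print(l,round(r["confidence"],2),u,v,X[v,u].round(3))
E
```

```text
top {'fovy': 46.460004144903614, 'cx': 316.65299910958595, 'cy': 233.392065748835, 'eye': array([0.38408105, 0.02907645, 1.30000425]), 'orientation': array([ 0.06328408, -0.69921184,  0.70851064, -0.07148842])}
jar 0.86 436 232 [ 0.613 -0.244  0.117]
cup 0.8 199 314 [0.45  0.284 0.005]
cap0_top 0.64 349 255 [ 0.573 -0.059  0.06 ]
cap0_top 0.52 377 270 [ 0.539 -0.121  0.059]
cap0_top 0.48 266 302 [0.471 0.127 0.055]
spare0 0.73 307 269 [0.543 0.036 0.057]
spare0 0.53 308 291 [0.493 0.034 0.072]
spare0 0.52 255 266 [0.549 0.15  0.077]
spare0 0.38 348 255 [ 0.573 -0.057  0.06 ]
spare1 0.73 307 269 [0.543 0.036 0.057]
spare1 0.53 308 291 [0.493 0.034 0.072]
spare1 0.52 255 266 [0.549 0.15  0.077]
spare1 0.38 348 255 [ 0.573 -0.057  0.06 ]
pod 0.75 348 257 [ 0.569 -0.057  0.058]
pod 0.64 338 286 [ 0.503 -0.032  0.069]
caddy 0.84 320 274 [0.533 0.007 0.047]
side {'fovy': 43.309672310372974, 'cx': 324.96879067546394, 'cy': 243.10869081536862, 'eye': array([ 0.43029685, -0.74262512,  0.76805219]), 'orientation': array([-0.39947675,  0.90572322, -0.13393868,  0.04630549])}
jar 0.67 365 360 [ 0.602 -0.289  0.112]
cup 0.78 202 184 [0.449 0.23  0.066]
cap0_top 0.6 224 223 [0.471 0.112 0.057]
spare0 0.77 243 252 [0.49  0.02  0.063]
spare0 0.74 258 201 [0.541 0.142 0.068]
spare0 0.37 337 203 [0.7   0.16  0.011]
spare1 0.77 243 252 [0.49  0.02  0.063]
spare1 0.74 258 201 [0.541 0.142 0.068]
spare1 0.37 337 203 [0.7   0.16  0.011]
pod 0.93 257 273 [ 0.502 -0.04   0.066]
pod 0.25 368 363 [ 0.605 -0.292  0.109]
caddy 0.87 281 277 [ 0.541 -0.04   0.044]
```

```bash
python3 - <<'E'
from h import *
from scipy.optimize import least_squares
d=np.load("top_d.npy"); X=cloud("top",d)
m=((X[...,2]>.052)&(X[...,2]<.066)&(X[...,0]>.4)&(X[...,0]<.66)&(abs(X[...,1])<.2)).astype(np.uint8)
m=cv2.morphologyEx(m,cv2.MORPH_OPEN,np.ones((3,3)))
n,L,S,C=cv2.connectedComponentsWithStats(m)
for k in range(1,n):
    if S[k,4]>30: print(S[k,4],C[k].round(1),np.median(X[L==k],0).round(4))
w=(X[...,2]>.040)&(X[...,2]<.05)&(X[...,0]>.4)&(X[...,0]<.68)&(abs(X[...,1])<.22)
print(np.median(X[w][:,2]),cv2.minAreaRect((X[w][:,:2]*1000).astype(np.float32)))
p=cv2.imread("pics/top0.png"); cv2.imwrite("pics/topc.png",cv2.resize(p[190:350,150:470],None,fx=2.5,fy=2.5,interpolation=cv2.INTER_CUBIC))
E
```

```text
206 [324.7 256.6] [ 0.5704 -0.0049  0.0583]
207 [348.6 258.1] [ 0.5667 -0.0583  0.0594]
203 [303.7 263.5] [0.5549 0.0423 0.0582]
194 [375.6 267.3] [ 0.5451 -0.1183  0.0612]
195 [285.  278.4] [0.5235 0.0848 0.0573]
211 [268.4 301.7] [0.4713 0.1221 0.0584]
0.0453894224506719 ((561.9190673828125, -16.764328002929688), (259.436279296875, 408.04608154296875), 4.4679975509643555)
```

View pics/topc.png

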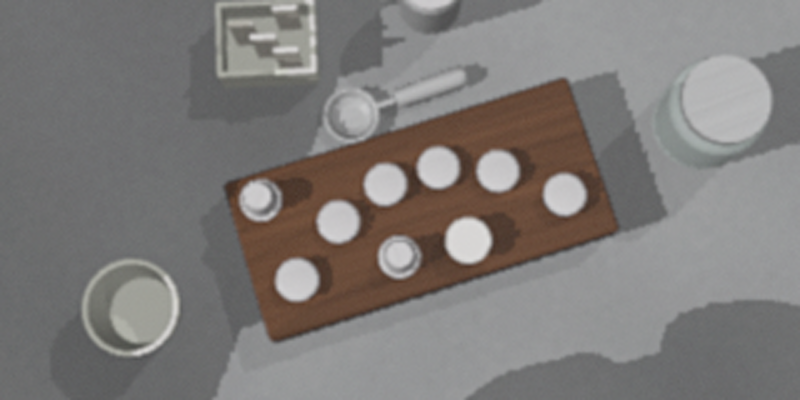

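View pics/side0.png

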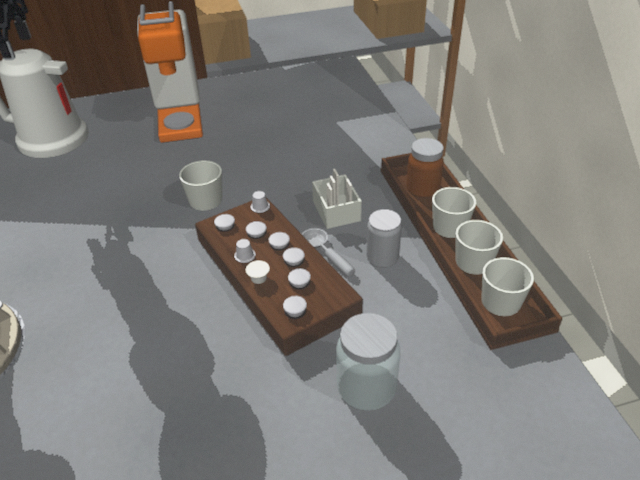

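```bash
cat > fit.py <<'E'
from h import *
T=np.array([[-30,125],[8,75],[28,25],[28,-25],[8,-75],[-30,-125]])/1000
def comps(n):
    d=np.load(n+"_d.npy"); X=cloud(n,d)
    m=((X[...,2]>.0525)&(X[...,2]<.068)&(X[...,0]>.4)&(X[...,0]<.66)&(abs(X[...,1])<.2)).astype(np.uint8)
    k,L,S,C=cv2.connectedComponentsWithStats(m)
    return np.array([np.r_[(lambda q:(q.min(0)+q.max(0))/2)(X[L==j][:,:2]),np.median(X[L==j][:,2])] for j in range(1,k) if S[j,4]>60])
def fit(P):
    A=T-T.mean(0);c=P.mean(0);B=P-c
    a=np.arctan2((A[:,0]*B[:,1]-A[:,1]*B[:,0]).sum(),(A*B).sum())
    M=np.array([[np.cos(a),-np.sin(a)],[np.sin(a),np.cos(a)]]); return a,T@M.T+c-M@T.mean(0)
E
python3 - <<'E'
from fit import *
P=comps("top");print(len(P)); P=P[np.argsort(-P[:,1])]
a,Q=fit(P[:,:2]);print("yaw",a);print(P.round(4));print(Q.round(4),np.abs(Q-P[:,:2]).max())
S=comps("side");print("side");print(S.round(4))
s=get_state();print(s["tcp_pos"],s["orientation"],s["wrist_force"],s["finger_gap"],s["clock"])
print(R.from_quat(np.array(s["orientation"])[[1,2,3,0]]).as_matrix().round(3))
E
```

```text
7Traceback (most recent call last):
  File "<stdin>", line 3, in <module>
  File "fit.py", line 10, in fit
    a=np.arctan2((A[:,0]*B[:,1]-A[:,1]*B[:,0]).sum(),(A*B).sum())
                  ~~~~~~^~~~~~~
ValueError: operands could not be broadcast together with shapes (6,) (7,)
```

```bash
python3 - <<'E'
from fit import *
G=np.array([[.4713,.1221],[.5235,.0848],[.5549,.0423],[.5704,-.0049],[.5667,-.0583],[.5451,-.1183]])
Q0=None
for n in("top","side"):
    S=comps(n); D=np.linalg.norm(S[None,:,:2]-G[:,None],axis=2); P=S[D.argmin(1)]
    a,Q=fit(P[:,:2]);print(n,"yaw",a);print(np.c_[P,Q].round(4),np.abs(Q-P[:,:2]).max())
s=get_state();print(s["tcp_pos"],s["orientation"],s["wrist_force"],s["finger_gap"],s["clock"])
print(R.from_quat(np.array(s["orientation"])[[1,2,3,0]]).as_matrix().round(3))
E
```

```text
top yaw 0.2946068109476684
[[ 0.4722  0.1225  0.0584  0.472   0.1224]
 [ 0.5227  0.0859  0.0574  0.5229  0.0856]
 [ 0.556   0.0433  0.0582  0.5565  0.0435]
 [ 0.5713 -0.0041  0.0583  0.571  -0.0043]
 [ 0.5669 -0.0579  0.0594  0.5664 -0.058 ]
 [ 0.5444 -0.1174  0.0613  0.5446 -0.1169]] 0.0005938484491161133
side yaw 0.29574107499111607
[[ 0.4715  0.1203  0.0565  0.4715  0.1206]
 [ 0.523   0.0833  0.0553  0.5225  0.0839]
 [ 0.5557  0.0416  0.0558  0.5562  0.0419]
 [ 0.5706 -0.0059  0.0565  0.5707 -0.006 ]
 [ 0.5664 -0.0594  0.0573  0.5662 -0.0596]
 [ 0.5442 -0.1178  0.0592  0.5444 -0.1185]] 0.0007154594294850047
[0.14829627 0.55562566 0.23136786] [4.03729432e-05 1.30013346e-01 9.91512238e-01 1.01188211e-04] [ 0.03111515  0.43896416 -0.18946486] 0.08517308545904435 0.8
[[-0.966  0.258  0.   ]
 [ 0.258  0.966  0.   ]
 [-0.     0.    -1.   ]]
```

arm_command:
  moves: [-1, 0, 0, 0, 0, 0, -0.186, -1, 0, 0, 0, 0, 0, -0.186, -1, 0, 0, 0, 0, 0, -0.185, -1, -6, -24, 0, 0, 0, 0, -1, -11, -46, 0, 0, 0, 0, -1, -11, -46, 0, 0, 0, 0, -1, -11, -46, 0, 0, 0, 0, -1, -11, -46, 0, 0, 0, 0]

```text
clock: 1.8
tcp_pos: [0.2574, 0.37, 0.2315]
orientation: [0.0, -0.148, 0.989, 0.0]
wrist_force: [0.8, 0.3, -0.5]
finger_gap: -0.0001
grip_force: 0.0
```

arm_command:
  moves: [-1, -11, -46, 0, 0, 0, 0, -1, -11, -46, 0, 0, 0, 0, -1, -11, -46, 0, 0, 0, 0, -1, -11, -46, 0, 0, 0, 0, -1, -11, -46, 0, 0, 0, 0, -1, -11, -46, 0, 0, 0, 0, -1, -11, -46, 0, 0, 0, 0, -1, -11, -46, 0, 0, 0, 0]

```text
clock: 2.8
tcp_pos: [0.4491, 0.0435, 0.2316]
orientation: [0.0, -0.147, 0.989, 0.0]
wrist_force: [0.5, 0.3, 0.6]
finger_gap: 0.0
grip_force: 0.0
```

```bash
cat > go.py <<'E'
import sys
from h import *
C=np.array([[.4718,.1215],[.5227,.0848],[.5564,.0427],[.5709,-.0052],[.5663,-.0588],[.5445,-.1177]])
s=get_state(); M=R.from_quat(np.array(s["orientation"])[[1,2,3,0]]).as_matrix()
p=s["tcp_pos"]; print("clock",s["clock"],"tcp",np.round(p,4),"gap",round(s["finger_gap"],4),"F",np.round(s["wrist_force"],2),"q6",s["joint_pos"][5])
print("yaw",np.arctan2(-M[0,1],M[1,1]),"tilt",M[:,2].round(4))
k=int(sys.argv[1]);print("to cap",k,(M.T@(np.r_[C[k],float(sys.argv[2])]-p)*1000).round(1))
E
python3 go.py 5 0.08
```

```text
clock 2.8 tcp [0.4491 0.0435 0.2316] gap 0.0 F [0.48 0.29 0.58] q6 -0.37789486515437354
yaw 0.2959637794401866 tilt [ 9.e-04  2.e-04 -1.e+00]
to cap 5 [ -44.1 -182.   151.6]
```

arm_command:
  moves: [-1, -9, -36, 0, 0, 0, 0, -1, -9, -36, 0, 0, 0, 0, -1, -9, -36, 20, 0, 0, 0, -1, -7, -28, 40, 0, 0, 0, -1, 0, 0, 40, 0, 0, 0, -1, 0, 0, 20, 0, 0, 0, -1, 0, 0, 0, 0, 0, 0, -1, 0, 0, 0, 0, 0, 0]

```text
clock: 3.8
tcp_pos: [0.5213, -0.0753, 0.1123]
orientation: [0.001, -0.148, 0.989, -0.0]
wrist_force: [0.1, -0.0, 0.3]
finger_gap: -0.0003
grip_force: 0.0
```

```bash
python3 go.py 5 0.07
```

```text
clock 3.8 tcp [ 0.5213 -0.0753  0.1123] gap -0.0003 F [ 0.07 -0.04  0.26] q6 -0.5923392796735014
yaw 0.2963255676572221 tilt [ 1.4e-03 -3.0e-04 -1.0e+00]
to cap 5 [ -9.8 -47.3  42.4]
```

arm_command:
  moves: [-1, -5, -24, 0, 0, 0, 0, -1, -5, -23, 0, 0, 0, 0, -1, 0, 0, 20, 0, 0, 0, -1, 0, 0, 22, 0, 0, 0, -1, 0, 0, 0, 0, 0, 0, -1, 0, 0, 0, 0, 0, 0]

```text
clock: 4.55
tcp_pos: [0.5449, -0.1174, 0.0709]
orientation: [0.001, -0.148, 0.989, -0.001]
wrist_force: [0.2, -0.3, 0.3]
finger_gap: 0.0002
grip_force: 0.0
```

```bash
python3 go.py 5 0.05; python3 - <<'E'
from h import *
p,d=read_camera("side"); cv2.imwrite("pics/side1.png",cv2.resize(p[150:400,150:450],None,fx=2.5,fy=2.3))
E
```

```text
clock 4.55 tcp [ 0.5449 -0.1174  0.0709] gap 0.0002 F [ 0.18 -0.32  0.28] q6 -0.6527811284887015
yaw 0.2964598131718928 tilt [ 2.2e-03 -7.0e-04 -1.0e+00]
to cap 5 [ 0.5 -0.1 20.9]
```

View pics/side1.png

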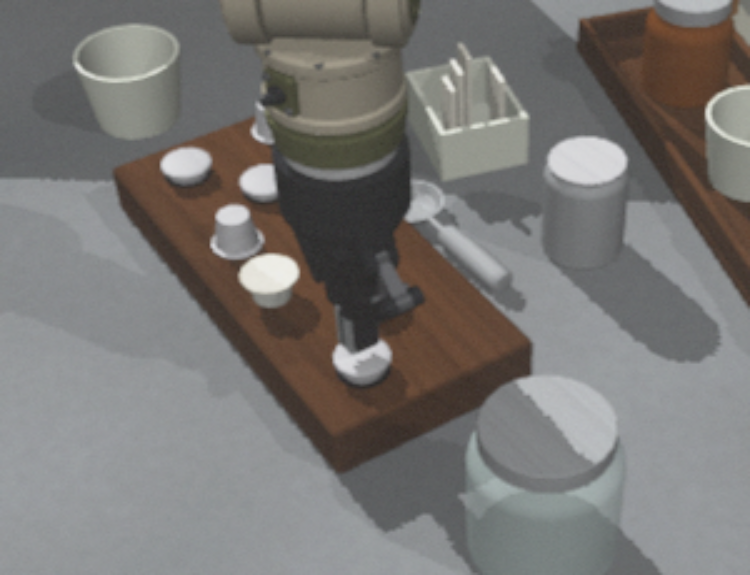

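The fingertips stand over the centre of capsule 5, the one nearest the jar (crop ~360,350). The pod and spare are clear of the gripper.

arm_command:
  moves: [-1, 0, 0, 7, 0, 0, 0, -1, 0, 0, 3, 0, 0, 0, -1, 0, 0, 3, 0, 0, 0, -1, 0, 0, 3, 0, 0, 0, -1, 0, 0, 2, 0, 0, 0, -1, 0, 0, 2, 0, 0, 0, -1, 0, 0, 0, 0, 0, 0, -1, 0, 0, 0, 0, 0, 0]

```text
clock: 5.6
tcp_pos: [0.5442, -0.1173, 0.0494]
orientation: [0.0, -0.148, 0.989, -0.0]
wrist_force: [1.3, 0.8, 2.7]
finger_gap: 0.0003
grip_force: 1.1
```

arm_command:
  moves: [-1, 0, 0, -12, 0, 0, 0, -1, 0, 0, -14, 0, 0, 0, -1, 0, 0, 0, 0, 0, 0, -1, 0, 0, 0, 0, 0, 0]

```text
clock: 6.1
tcp_pos: [0.5439, -0.1173, 0.0755]
orientation: [0.0, -0.148, 0.989, -0.0]
wrist_force: [-0.8, -0.2, 0.5]
finger_gap: -0.0002
grip_force: 0.0
```

```bash
python3 go.py 4 0.07
```

```text
clock 6.1 tcp [ 0.5439 -0.1173  0.0755] gap -0.0002 F [-0.76 -0.21  0.5 ] q6 -0.6528360594902669
yaw 0.2961960187092083 tilt [ 2.e-04 -1.e-04 -1.e+00]
to cap 4 [-38.5  49.4   5.5]
```

arm_command:
  moves: [-1, -19, 25, 0, 0, 0, 0, -1, -19.5, 24.5, 0, 0, 0, 0, -1, 0, 0, 6, 0, 0, 0, -1, 0, 0, 0, 0, 0, 0, -1, 0, 0, 0, 0, 0, 0]

```text
clock: 6.72
tcp_pos: [0.5657, -0.0593, 0.069]
orientation: [-0.0, -0.147, 0.989, 0.0]
wrist_force: [-0.5, 0.4, -0.1]
finger_gap: -0.0001
grip_force: 0.0
```

```bash
python3 go.py 4 0.05;  python3 - <<'E'
from h import *
p,d=read_camera("side"); cv2.imwrite("pics/side2.png",cv2.resize(p[150:400,150:450],None,fx=2.5,fy=2.3))
E
```

```text
clock 6.725 tcp [ 0.5657 -0.0593  0.069 ] gap -0.0001 F [-0.46  0.45 -0.13] q6 -0.5406729631049969
yaw 0.29519250945077313 tilt [-9.e-04  1.e-04 -1.e+00]
to cap 4 [-0.7  0.3 19. ]
```

View pics/side2.png

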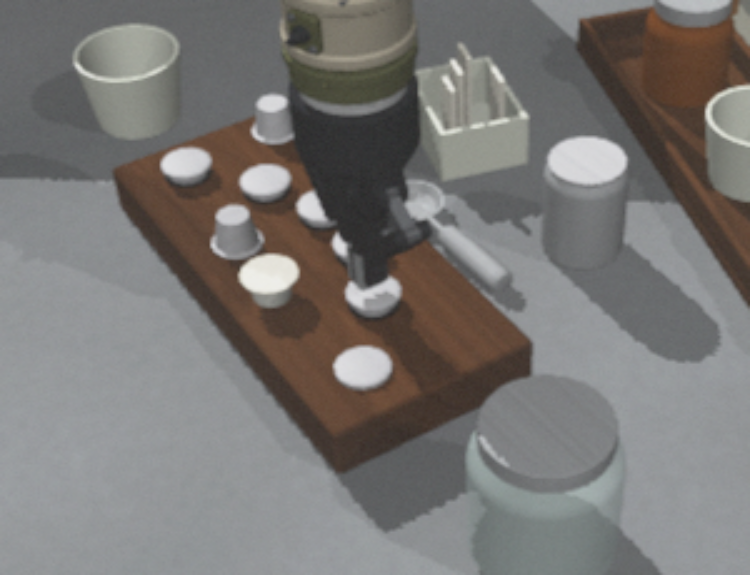

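Capsule 5 (crop ~362,368) is now flush with the wood and nothing else has moved. The fingers are over capsule 4 (~373,290), so I press it.

arm_command:
  moves: [-1, 0, 0, 6, 0, 0, 0, -1, 0, 0, 3, 0, 0, 0, -1, 0, 0, 3, 0, 0, 0, -1, 0, 0, 3, 0, 0, 0, -1, 0, 0, 2, 0, 0, 0, -1, 0, 0, 2, 0, 0, 0, -1, 0, 0, 0, 0, 0, 0, -1, 0, 0, 0, 0, 0, 0]

```text
clock: 7.78
tcp_pos: [0.5665, -0.0585, 0.0503]
orientation: [0.0, -0.148, 0.989, 0.0]
wrist_force: [-0.4, -1.2, 0.9]
finger_gap: 0.0003
grip_force: 0.6
```

arm_command:
  moves: [-1, 0, 0, -11, 0, 0, 0, -1, 0, 0, -12, 0, 0, 0, -1, 0, 0, 0, 0, 0, 0, -1, 0, 0, 0, 0, 0, 0]

```text
clock: 8.28
tcp_pos: [0.5664, -0.0586, 0.0735]
orientation: [0.0, -0.148, 0.989, -0.0]
wrist_force: [-0.7, -0.3, 0.0]
finger_gap: -0.0001
grip_force: 0.0
```

```bash
python3 go.py 3 0.07
```

```text
clock 8.275 tcp [ 0.5664 -0.0586  0.0735] gap -0.0001 F [-0.71 -0.31  0.05] q6 -0.5404568020329088
yaw 0.29630345260801194 tilt [ 6.e-04  1.e-04 -1.e+00]
to cap 3 [-19.9  49.8   3.5]
```

arm_command:
  moves: [-1, -10, 25, 0, 0, 0, 0, -1, -10, 25, 0, 0, 0, 0, -1, 0, 0, 4, 0, 0, 0, -1, 0, 0, 0, 0, 0, 0, -1, 0, 0, 0, 0, 0, 0]

```text
clock: 8.9
tcp_pos: [0.5707, -0.0057, 0.0691]
orientation: [-0.0, -0.147, 0.989, -0.0]
wrist_force: [-0.1, 0.5, -0.3]
finger_gap: -0.0002
grip_force: 0.0
```

```bash
cat > ht.py <<'E'
from go import *
p,d=read_camera("side"); X=cloud("side",d)
for k in range(6):
    r=np.linalg.norm(X[...,:2]-C[k]+[.0003,.0009],axis=2)<.011
    z=X[r][:,2]; z=z[z<.07]; print(k,len(z),np.round(np.median(z),4) if len(z) else None)
w=(X[...,2]>.035)&(X[...,2]<.047)&(abs(X[...,1])<.12)&(X[...,0]>.45)&(X[...,0]<.6); print("wood",np.median(X[w][:,2]))
E
python3 ht.py 3 0.05
```

```text
clock 8.9 tcp [ 0.5707 -0.0057  0.0691] gap -0.0002 F [-0.1   0.49 -0.29] q6 -0.4458454778443229
yaw 0.29522959150200956 tilt [-4.e-04 -1.e-04 -1.e+00]
to cap 3 [-0.4  0.4 19.1]
0 81 0.0567
1 80 0.0554
2 78 0.0562
3 82 0.0571
4 99 0.049
5 117 0.0484
wood 0.043589429968122595
```

Capsules 4 and 5 stand 5 mm above the wood, so both are home. Next is capsule 3.

arm_command:
  moves: [-1, 0, 0, 6, 0, 0, 0, -1, 0, 0, 3, 0, 0, 0, -1, 0, 0, 3, 0, 0, 0, -1, 0, 0, 3, 0, 0, 0, -1, 0, 0, 2.5, 0, 0, 0, -1, 0, 0, 2, 0, 0, 0, -1, 0, 0, 0, 0, 0, 0, -1, 0, 0, 0, 0, 0, 0]

```text
clock: 9.95
tcp_pos: [0.571, -0.0049, 0.0498]
orientation: [0.0, -0.148, 0.989, 0.0]
wrist_force: [-0.9, -1.3, -0.1]
finger_gap: -0.0003
grip_force: 0.5
```

arm_command:
  moves: [-1, 0, 0, -11, 0, 0, 0, -1, 0, 0, -12, 0, 0, 0, -1, 0, 0, 0, 0, 0, 0, -1, 0, 0, 0, 0, 0, 0]

```text
clock: 10.45
tcp_pos: [0.571, -0.0049, 0.073]
orientation: [0.0, -0.148, 0.989, -0.0]
wrist_force: [-0.5, 0.4, -0.4]
finger_gap: 0.0002
grip_force: 0.0
```

```bash
python3 go.py 2 0.07
```

```text
clock 10.45 tcp [ 0.571  -0.0049  0.073 ] gap 0.0002 F [-0.5   0.4  -0.38] q6 -0.44556462019077286
yaw 0.2962574370716298 tilt [ 6.e-04  1.e-04 -1.e+00]
to cap 2 [ 0.1 49.8  3. ]
```

arm_command:
  moves: [-1, 0, 25, 0, 0, 0, 0, -1, 0, 25, 0, 0, 0, 0, -1, 0, 0, 3, 0, 0, 0, -1, 0, 0, 0, 0, 0, 0, -1, 0, 0, 0, 0, 0, 0]

```text
clock: 11.08
tcp_pos: [0.5565, 0.0422, 0.0697]
orientation: [0.0, -0.147, 0.989, -0.0]
wrist_force: [-0.5, 0.3, 0.3]
finger_gap: 0.0001
grip_force: 0.0
```

```bash
python3 ht.py 2 0.05
```

```text
clock 11.075 tcp [0.5565 0.0422 0.0697] gap 0.0001 F [-0.49  0.25  0.28] q6 -0.3635113926878872
yaw 0.2953437678767517 tilt [ 1.e-04 -1.e-04 -1.e+00]
to cap 2 [-0.   0.6 19.7]
0 70 0.0569
1 78 0.0556
2 76 0.0564
3 92 0.0482
4 101 0.0492
5 113 0.0488
wood 0.043647667542928925
```

arm_command:
  moves: [-1, 0, 0, 6, 0, 0, 0, -1, 0, 0, 3, 0, 0, 0, -1, 0, 0, 3, 0, 0, 0, -1, 0, 0, 3, 0, 0, 0, -1, 0, 0, 3, 0, 0, 0, -1, 0, 0, 2, 0, 0, 0, -1, 0, 0, 0, 0, 0, 0, -1, 0, 0, 0, 0, 0, 0]

```text
clock: 12.12
tcp_pos: [0.5563, 0.0429, 0.0498]
orientation: [0.0, -0.148, 0.989, 0.0]
wrist_force: [-0.4, -1.3, 1.2]
finger_gap: 0.0002
grip_force: 0.5
```

arm_command:
  moves: [-1, 0, 0, -11, 0, 0, 0, -1, 0, 0, -12, 0, 0, 0, -1, 0, 0, 0, 0, 0, 0, -1, 0, 0, 0, 0, 0, 0]

```text
clock: 12.62
tcp_pos: [0.5564, 0.0429, 0.0731]
orientation: [0.0, -0.148, 0.989, 0.0]
wrist_force: [0.6, -0.5, -0.0]
finger_gap: -0.0001
grip_force: 0.0
```

```bash
python3 go.py 1 0.07
```

```text
clock 12.625 tcp [0.5564 0.0429 0.0731] gap -0.0001 F [ 0.63 -0.48 -0.02] q6 -0.36324168191593376
yaw 0.2962118454555616 tilt [ 7.e-04  1.e-04 -1.e+00]
to cap 1 [20.  49.9  3. ]
```

arm_command:
  moves: [-1, 10, 25, 0, 0, 0, 0, -1, 10, 25, 0, 0, 0, 0, -1, 0, 0, 3, 0, 0, 0, -1, 0, 0, 0, 0, 0, 0, -1, 0, 0, 0, 0, 0, 0]

```text
clock: 13.25
tcp_pos: [0.5232, 0.0843, 0.0697]
orientation: [0.0, -0.147, 0.989, -0.0]
wrist_force: [-0.0, 0.0, 0.4]
finger_gap: 0.0003
grip_force: 0.0
```

```bash
python3 ht.py 1 0.05
```

```text
clock 13.25 tcp [0.5232 0.0843 0.0697] gap 0.0003 F [-0.    0.04  0.39] q6 -0.287254642723446
yaw 0.295424841641048 tilt [ 5.e-04 -1.e-04 -1.e+00]
to cap 1 [ 0.3  0.7 19.7]
0 69 0.0569
1 78 0.0554
2 78 0.0486
3 86 0.0486
4 97 0.0491
5 110 0.0487
wood 0.04363980075519741
```

arm_command:
  moves: [-1, 0, 0, 6, 0, 0, 0, -1, 0, 0, 3, 0, 0, 0, -1, 0, 0, 3, 0, 0, 0, -1, 0, 0, 3, 0, 0, 0, -1, 0, 0, 3, 0, 0, 0, -1, 0, 0, 2, 0, 0, 0, -1, 0, 0, 0, 0, 0, 0, -1, 0, 0, 0, 0, 0, 0]

```text
clock: 14.3
tcp_pos: [0.5225, 0.0848, 0.0498]
orientation: [0.0, -0.148, 0.989, 0.0]
wrist_force: [-0.4, -1.1, 1.2]
finger_gap: 0.0003
grip_force: 0.6
```

arm_command:
  moves: [-1, 0, 0, -11, 0, 0, 0, -1, 0, 0, -12, 0, 0, 0, -1, 0, 0, 0, 0, 0, 0, -1, 0, 0, 0, 0, 0, 0]

```text
clock: 14.8
tcp_pos: [0.5227, 0.0849, 0.073]
orientation: [0.0, -0.148, 0.989, 0.0]
wrist_force: [-0.2, -0.2, 0.4]
finger_gap: -0.0001
grip_force: 0.0
```

```bash
python3 go.py 0 0.07
```

```text
clock 14.8 tcp [0.5227 0.0849 0.073 ] gap -0.0001 F [-0.18 -0.2   0.45] q6 -0.28698916350731785
yaw 0.2962341131086151 tilt [ 6.e-04  1.e-04 -1.e+00]
to cap 0 [38.  49.9  3. ]
```

arm_command:
  moves: [-1, 19, 25, 0, 0, 0, 0, -1, 19, 25, 0, 0, 0, 0, -1, 0, 0, 3, 0, 0, 0, -1, 0, 0, 0, 0, 0, 0, -1, 0, 0, 0, 0, 0, 0]

```text
clock: 15.42
tcp_pos: [0.4725, 0.1212, 0.0698]
orientation: [0.0, -0.147, 0.989, -0.0]
wrist_force: [0.4, 0.8, 0.1]
finger_gap: -0.0002
grip_force: 0.0
```

```bash
python3 ht.py 0 0.05
```

```text
clock 15.425 tcp [0.4725 0.1212 0.0698] gap -0.0002 F [0.38 0.82 0.1 ] q6 -0.20915729375540187
yaw 0.2955631399021214 tilt [ 8.e-04  0.e+00 -1.e+00]
to cap 0 [ 0.6  0.5 19.8]
0 74 0.057
1 75 0.0485
2 83 0.0487
3 86 0.0485
4 103 0.0492
5 119 0.0486
wood 0.04368551396183795
```

arm_command:
  moves: [-1, 0, 0, 6, 0, 0, 0, -1, 0, 0, 3, 0, 0, 0, -1, 0, 0, 3, 0, 0, 0, -1, 0, 0, 3, 0, 0, 0, -1, 0, 0, 3, 0, 0, 0, -1, 0, 0, 2, 0, 0, 0, -1, 0, 0, 0, 0, 0, 0, -1, 0, 0, 0, 0, 0, 0]

```text
clock: 16.48
tcp_pos: [0.4716, 0.1216, 0.0498]
orientation: [0.0, -0.148, 0.989, 0.0]
wrist_force: [-0.6, -0.4, 0.6]
finger_gap: -0.0
grip_force: 0.5
```

arm_command:
  moves: [-1, 0, 0, -12, 0, 0, 0, -1, 0, 0, -30, 0, 0, 0, -1, 0, 0, -40, 0, 0, 0, -1, 0, 0, -40, 0, 0, 0, -1, 0, 0, -20, 0, 0, 0, -1, 0, 0, 0, 0, 0, 0, -1, 0, 0, 0, 0, 0, 0]

```text
clock: 17.35
tcp_pos: [0.4711, 0.1216, 0.1912]
orientation: [-0.0, -0.148, 0.989, 0.0]
wrist_force: [0.6, 0.3, 0.3]
finger_gap: -0.0004
grip_force: 0.0
```

```bash
python3 ht.py 0 0.05;  python3 - <<'E'
from h import *
p,d=read_camera("side"); cv2.imwrite("pics/side3.png",p)
E
```

```text
clock 17.35 tcp [0.4711 0.1216 0.1912] gap -0.0004 F [0.64 0.32 0.34] q6 -0.20903332687641646
yaw 0.2963092283221099 tilt [-7.e-04  1.e-04 -1.e+00]
to cap 0 [ -0.7  -0.3 141.2]
0 75 0.0489
1 82 0.0488
2 77 0.0486
3 87 0.0485
4 103 0.0489
5 114 0.0484
wood 0.04368700362736988
```

View pics/side3.png

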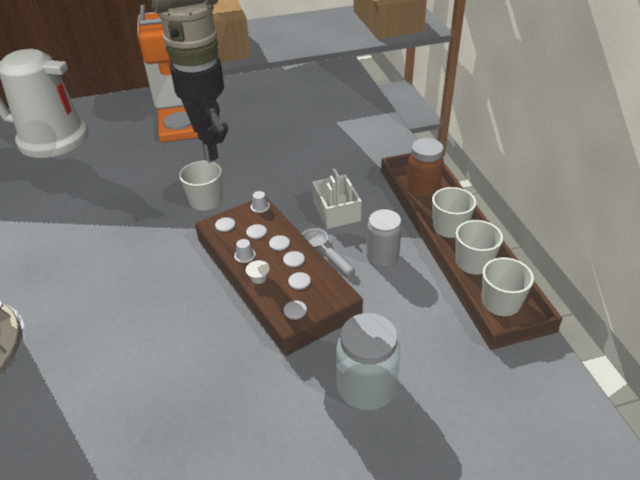

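All six lids are down, from (225,224) to (295,310). The caddy, spares, pod and everything around them are where they started, and the arm is clear.

```bash
python3 -c "from workcell import *;print(hand_in())"
```

```text
the job is handed in; nothing more can be done
None
```

I pressed all six capsules home in order from the jar's end (capsule 5 to capsule 0), saw nothing else moved in the last picture, and handed the job in at about 17 s; it returned no verdict.

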